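Turn the upside-down serving board onto its feet

ROBOT

A 6-joint arm with a two-finger parallel gripper is mounted at the origin on the work surface. World frame = base frame: x ahead of the robot, y to its left, z up, the work surface at z = 0. Lengths are in mm, angles in rad, forces in N, time in s.
With the tool pointing down it reaches from about 350 to 875 mm from the base axis. Payload 4.2 kg.
Tool frame: the origin (TCP) lies midway between the tips of the shut fingers; the grasp point (between the pads) lies 19 mm behind it (arm.grip_point_offset is the distance from the TCP to the grasp point, in mm); y points along the fingers, z is the direction in which the jaws open and shut, and the axes are right-handed (so a half turn about y gives the same grasp; the last joint's range is limited). The gripper opens to 85 mm and grips with 20 to 120 N. Pads are 22 mm wide; open, the fingers measure 114 mm over their backs; the gripper's body (76 mm by 85 mm) begins 54 mm behind the grasp point. The pads swing forward as they close: fully open they stand 13 mm farther back than shut.
Start: joints at [1.601, 0.385, 0.008, 0, -1.194, -0.259], TCP at [141.724, 608.698, 231.312] pointing down, gripper open.
Joint ranges: [-3.14, 3.14], [-1.21, 2.06], [-1.07, 1.41], [-3.16, 2.05], [-2.99, -0.16], [-3.1, 3.1]. Speed limits (rad/s): [2.79, 2.79, 3.14, 3.14, 3.14, 3.14].

INTERFACE

Orientations are given as a unit quaternion [x, y, z, w].
In Python, from bench import arm, optics, job_done, spotter gives the robot as it stands.
- The arm moves only by the tool jog_arm, never from a script. Its arguments are lists of equal length, an entry for each row: "translation": the shift along the tool's x, y, z in units of 50 mm (1.0 is 50 mm), a list of three; "rot": the turn, a rotation vector about the tool's x, y, z in units of 8 degrees (1.0 is 8 degrees), a list of three; "gripper": the opening, from 0 (shut) to 1 (fully open). A call has 1 to 20 rows; each row is the pose to reach, as a shift and turn from the pose measured when the call began, along the tool's axes at that moment; what a row does not reach only later rows make up. A row lasts 1/10 s, in which the tool goes at most 50 mm and 8.59 degrees, less where a joint would pass 70% of its speed; a pose out of reach is approached as far as the arm can. A call with a gripper value outside its range is refused whole. The fingers move at their own pace and stop on an object; the grip force is fixed at half the most. Time passes only in rows, so rows that repeat a pose let the fingers close. It gives the time, the measured TCP pose, the force and the opening at its end, in the units of the state.
- arm.read_state(): the state, without advancing time (a new reading comes with each control period).
- optics.get_image(name): name is "scene" or "top"; returns a dict with "frame" (480x640x3 uint8, red, green, blue), "mtx" (3x3 intrinsics, pixels), "xyz" and "attitude" of the camera in the world. Camera axes: x right, y down, z forward; pixel columns grow to the right and rows downward; lengths in mm; the calibration is good to about 2 mm. A picture is of the moment at which its call begins. There is no depth.
- job_done(): hands the job in, once; it reports no verdict.
Trained networks look in the newest picture that a camera, given by its name, has taken for a name from the list of things; names that differ only in an ending like _2 or _b are one class to them, and where a whole thing is asked for, a point or a joint stands for the part that bears it (a point fixed in the world has none). Each returns a list of dicts, best first, with "score" (0 to 1); they miss things now and then, are a little off and sometimes report something else, mostly with a low value. They report only what shows in the picture. A call takes as long as a camera call.
- spotter.look_for(camera, thing): "centre" ([x, y, z] in mm, in the coordinates of the camera as it stood for that picture, good to about 4 mm: the middle of the surface that is visible of it).
The state is a dict: "clock": time; "joints": joint angles; "joint_vel": joint speeds; "joint_efforts": joint torques, N m; "position": TCP position; "ee_rot": TCP orientation; "contact_force": force on the tool from outside, world axes, zero at the start; "wrist_torque": the same for the moment, N m; "gripper_width": finger opening in mm.
Only numpy, scipy, OpenCV 4.12 (cv2) and the standard library are available. Lean on these libraries where they do the work, as an engineer would, in place of code of your own. Each camera call takes 0.05 s, during which the arm holds its last target. There are 200 camera calls.

TASK

Two wooden serving boards with brass handles lie on the kitchen worktop; one was left upside down, with its rubber feet in the air. Turn that board over and lay it back down in about the same place, standing flat on its feet, and leave the other board, which already stands on its feet, where it is.

Things in the scene. Friction and masses are not known exactly. Their poses are not given: they have to be found in the camera images.
- board: The upside-down board: wooden slab 140 (x) by 180 (y) by 16 mm, 0.2-0.4 kg, brass handle beyond its -x edge, towards the robot. Four rubber feet (18 mm wide, 5.5 mm high, at x +-50, y +-70) on its +z face. Origin: slab centre, mid-thickness; 8 mm above the worktop at the start, 13.5 mm once on its feet. z points out of the footed face: up at the start, down once turned over.
- board_handle (a point): Middle of that board's D-shaped handle: round bar 10 mm thick, 100 mm long, along y, at (-120, 0, 0) mm of the board, joined to the slab by a 10 mm rod at each end. 50 mm from bar axis to the slab's edge (room for a finger), 190 mm to its far edge. 8 mm above the worktop at the start. The board can turn about the bar between the fingers; a firm grip stops it. Axes as the board.
- other_board: The other board: same size, shape and handle (also roughly towards the robot), right way up: feet underneath, bare face up. Origin: slab centre, mid-thickness, 13.5 mm above the worktop; z up, out of the bare face. To be left where it is.

How it is judged:
By the outcome, as a careful person would: the job done as asked, in the order asked, and still so for the second after the job is handed in, with the robot touching nothing.
It also fails if it takes over 54 s, if anything falls off the work surface, if the arm or the gripper's body presses on something with over 40 N, if the wrist force passes 120 N, or if a joint passes its speed limit or range.

## Working session

There is one attempt and no reset: what is moved stays moved. The work goes in short steps, Python scripts to look and compute and a tool call to move; the robot and the scene stay as the last step left them, time stands still between calls to the robot, and variables do not carry over. Pictures are saved under pics/ and viewed, about 8 in all and at most 12, crops included, and the job is handed in when it is done.

Besides the shell and the picture viewer there is one more tool, called after "Emit:" as name(argument=value, ...) on one line, values as JSON. jog_arm: Moves the arm, as the interface text tells. Its arguments: {"type":"object","properties":{"translation":{"type":"array"},"rot":{"type":"array"},"gripper":{"type":"array"}},"required":["translation","rot","gripper"]}

```bash
mkdir -p pics; ls; python3 - <<'E'
from bench import arm, optics, spotter
import cv2,numpy as np
from scipy.spatial.transform import Rotation as R
s=arm.read_state(); print({k:np.round(v,3).tolist() for k,v in s.items()}, arm.grip_point_offset)
for c in("top","scene"):
    im=optics.get_image(c); cv2.imwrite(f"pics/{c}0.png",im["frame"][:,:,::-1])
    print(c,im["mtx"],im["xyz"],im["attitude"])
    a=np.array(im["attitude"]); Rm=a if a.shape==(3,3) else R.from_quat(a).as_matrix()
    for t in("board","board_handle","other_board"):
        for d in spotter.look_for(c,t)[:3]:
            p=np.array(d["centre"]); w=Rm@p+im["xyz"]; uv=im["mtx"]@p; print(c,t,round(d["score"],2),np.round(w),np.round(uv[:2]/uv[2]))
E
```

```text
pics
{'clock': 0.0, 'joints': [1.601, 0.386, 0.007, -0.001, -1.194, -0.259], 'joint_vel': [0.002, -0.0, -0.001, -0.001, 0.0, 0.002], 'joint_efforts': [0.001, -39.229, 18.84, 4.186, -0.005, 0.0], 'position': [141.599, 608.141, 230.216], 'ee_rot': [-0.081, -0.702, 0.703, 0.081], 'contact_force': [-0.426, 0.649, 0.386], 'wrist_torque': [0.024, -0.043, 0.004], 'gripper_width': 85.617} 18.700000000000003
top [[491.46301606   0.         319.07702821]
 [  0.         491.46301606 241.96186196]
 [  0.           0.           1.        ]] [ 387.40240493  -27.57640833 1014.68341141] [ 0.71287784 -0.69752012  0.05059777 -0.0520647 ]
top board 0.75 [550. 221.  17.] [200. 231.]
top board_handle 0.97 [555. 225.  17.] [199. 229.]
top other_board 0.58 [ 590. -238.   23.] [424. 217.]
scene [[565.2022256    0.         318.1081063 ]
 [  0.         565.2022256  233.48826984]
 [  0.           0.           1.        ]] [962.18534191 328.89559902 768.53130686] [ 0.41859919  0.84663695 -0.29517155 -0.14441036]
scene board 0.7 [562. 236.  15.] [436. 353.]
scene board_handle 0.93 [559. 231.  15.] [434. 350.]
scene other_board 0.61 [ 595. -224.   19.] [194. 218.]
```

View pics/top0.png

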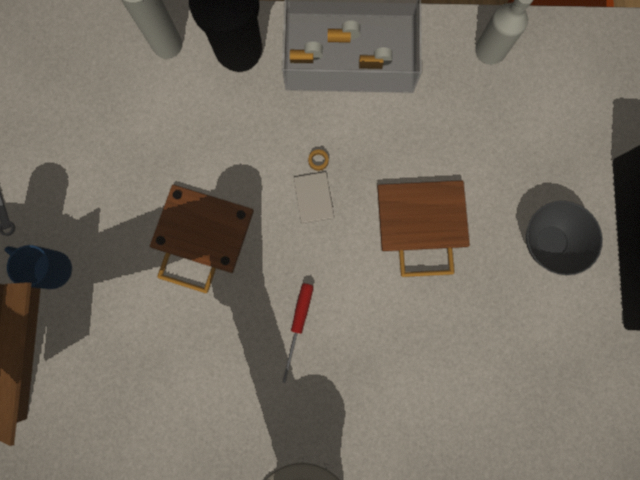

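View pics/scene0.png

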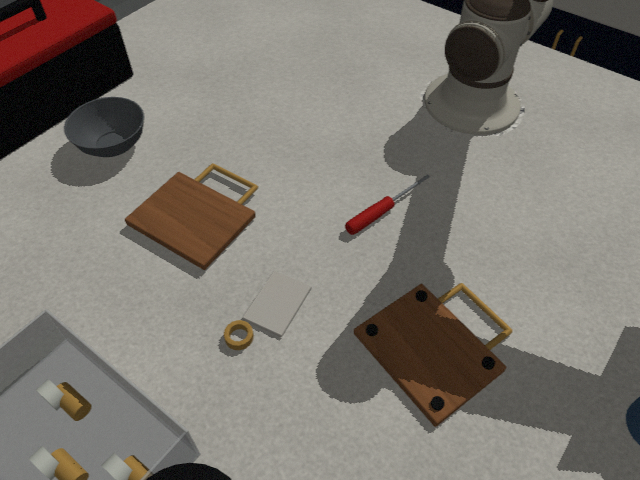

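The left board at about (555, 223), in the top view near px (200, 230), shows four black feet, so it is the upside-down one. The right one at px (423, 215) is bare-faced. Next I'll fit the pose from the feet.

```bash
cat > h.py <<'E'
import numpy as np, cv2
from scipy.spatial.transform import Rotation as R
from bench import arm, optics, spotter
def ray(im,uv,z):
    d=R.from_quat(im["attitude"]).apply(np.linalg.solve(im["mtx"],[uv[0],uv[1],1.])); o=np.array(im["xyz"])
    return o+d*(z-o[2])/d[2]
def shot(c,name=None):
    im=optics.get_image(c)
    if name: cv2.imwrite(f"pics/{name}.png",im["frame"][:,:,::-1])
    return im
def tool():
    s=arm.read_state(); return np.array(s["position"]),R.from_quat(s["ee_rot"]),s
E
python3 - <<'E'
from h import *
for c,seeds in(("top",[(177,195),(240,215),(160,240),(225,260)]),("scene",[(437,404),(488,363),(371,329),(421,296)])):
    im=shot(c); f=im["frame"].astype(float).sum(2); P=[]
    for u,v in seeds:
        w=f[v-8:v+9,u-8:u+9]; m=w<(w.min()+35); yy,xx=np.nonzero(m); P.append(ray(im,(u-8+xx.mean(),v-8+yy.mean()),21.5)[:2])
    P=np.array(P); print(c,P.round(1).tolist(),P.mean(0).round(1))
im=shot("top")
for uv in((164,275),(208,290)): print("bar corner",ray(im,uv,8).round(1))
im=shot("scene")
for uv in((461,288),(509,330)): print("bar corner s",ray(im,uv,8).round(1))
p,r,s=tool(); print(r.as_matrix().round(2))
E
```

```text
top [[626.2, 273.1], [586.6, 139.4], [529.9, 300.6], [491.0, 166.9]] [558.4 220. ]
scene [[631.8, 275.8], [533.8, 303.2], [590.7, 141.8], [494.5, 169.4]] [562.7 222.6]
bar corner [459.3 292.5   8. ]
bar corner [430.7 200.6   8. ]
bar corner s [435.2 209.7   8. ]
bar corner s [458.1 303.7   8. ]
[[-0.97 -0.   -0.23]
 [ 0.23  0.   -0.97]
 [ 0.   -1.   -0.  ]]
```

```bash
python3 - <<'E'
from h import *
p,r,s=tool()
t=r.inv().apply(np.array([445.5,254.5,90])-p)/50
T=R.from_euler('z',-16.0,degrees=True).as_matrix()
x=T[:,0]; zt=-x; yt=np.array([0,0,-1]); xt=np.cross(yt,zt)
Rt=R.from_matrix(np.c_[xt,yt,zt]); print(t.round(2), (np.degrees((r.inv()*Rt).as_rotvec())/8).round(2))
E
```

```text
[-7.52  2.83  5.52] [-0.   11.61  0.  ]
```

Emit:
jog_arm(translation=[[-7.52,2.0,5.52],[-7.52,2.0,5.52],[-7.52,2.0,5.52],[-7.52,2.0,5.52],[-7.52,2.0,5.52],[-7.52,2.0,5.52],[-7.52,2.0,5.52],[-7.52,2.0,5.52],[-7.52,2.83,5.52],[-7.52,2.83,5.52],[-7.52,2.83,5.52],[-7.52,2.83,5.52],[-7.52,2.83,5.52],[-7.52,2.83,5.52],[-7.52,2.83,5.52],[-7.52,2.83,5.52]], rot=[[0,11.61,0],[0,11.61,0],[0,11.61,0],[0,11.61,0],[0,11.61,0],[0,11.61,0],[0,11.61,0],[0,11.61,0],[0,11.61,0],[0,11.61,0],[0,11.61,0],[0,11.61,0],[0,11.61,0],[0,11.61,0],[0,11.61,0],[0,11.61,0]], gripper=[0.5,0.5,0.5,0.5,0.5,0.5,0.5,0.5,0.5,0.5,0.5,0.5,0.5,0.5,0.5,0.5])

```text
clock: 2.2
position: [445.1, 255.3, 90.3]
ee_rot: [-0.564, -0.426, 0.426, 0.564]
contact_force: [-0.5, -0.2, -0.7]
gripper_width: 42.8
```

```bash
cat > go.py <<'E'
from h import *
def st():
    p,r,s=tool(); print("t",round(s["clock"],2),"p",p.round(1),"j",np.round(s["joints"],2),"F",np.round(s["contact_force"],1),"M",np.round(s["wrist_torque"],2),"w",round(s["gripper_width"],1)); print(r.as_matrix().round(3).tolist()); return p,r
def units(P,Rt=None):
    p,r,s=tool(); print("units",(r.inv().apply(np.array(P)-p)/50).round(3), (np.degrees((r.inv()*(Rt or r)).as_rotvec())/8).round(2))
def tilt(a,yaw=-16.,flip=1):
    """a: deg, tool tilt about board y"""
    B=R.from_euler('z',yaw,degrees=True); M=np.c_[[0,flip,0],[0,0,-1],[-flip,0,0]].astype(float)
    return B*R.from_euler('y',a,degrees=True)*R.from_matrix(M)
E
python3 - <<'E'
from go import *
st(); units([445.5,254.5,2.5],tilt(0))
print(tilt(0).as_matrix().round(2))
im=shot("scene","s1")
E
```

```text
t 2.2 p [445.1 255.3  90.3] j [ 0.84  0.35 -0.45 -0.   -0.77 -1.11] F [-0.5 -0.2 -0.7] M [-0.01  0.02 -0.05] w 42.8
[[0.274, 0.001, -0.962], [0.962, 0.001, 0.274], [0.001, -1.0, -0.0]]
units [-0.016  1.757 -0.01 ] [0.   0.01 0.01]
[[ 0.28  0.   -0.96]
 [ 0.96  0.    0.28]
 [ 0.   -1.    0.  ]]
```

View pics/s1.png

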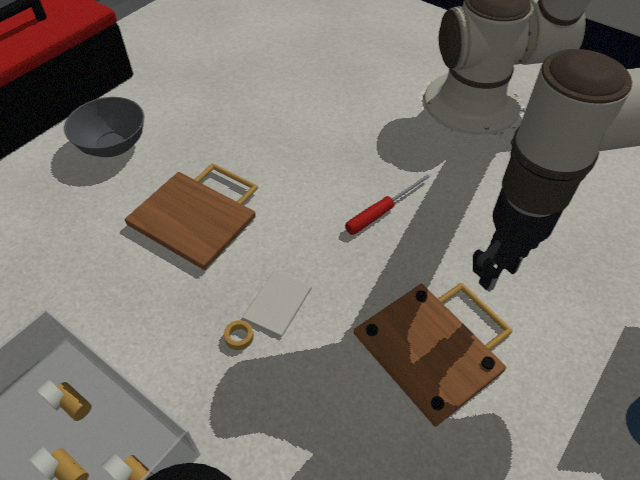

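The gripper sits above the bar, with its tips near px (490, 280) and the bar around (485, 310). I'll descend and close now.

Emit:
jog_arm(translation=[[0,0.6,0],[0,1.2,0],[0,1.5,0],[0,1.65,0],[0,1.75,0],[0,1.75,0],[0,1.75,0],[0,1.75,0],[0,1.75,0],[0,1.75,0],[0,1.75,0],[0,1.75,0],[0,1.75,0]], rot=[[0,0,0],[0,0,0],[0,0,0],[0,0,0],[0,0,0],[0,0,0],[0,0,0],[0,0,0],[0,0,0],[0,0,0],[0,0,0],[0,0,0],[0,0,0]], gripper=[0.5,0.5,0.5,0.5,0.5,0.5,0.25,0.2,0,0,0,0,0])

```text
clock: 3.55
position: [445.4, 255.5, 3.0]
ee_rot: [-0.564, -0.427, 0.425, 0.564]
contact_force: [-1.7, 0.8, 4.0]
gripper_width: 7.4
```

```bash
python3 - <<'E'
from go import *
st()
E
```

```text
t 3.55 p [445.4 255.5   3. ] j [ 0.84  0.49 -0.53  0.   -0.55 -1.11] F [-1.7  0.8  4. ] M [ 0.18  0.31 -0.08] w 7.4
[[0.274, 0.001, -0.962], [0.962, 0.001, 0.274], [0.002, -1.0, -0.001]]
```

Emit:
jog_arm(translation=[[0,0,0],[0,0,0],[0,0,0]], rot=[[0,0,0],[0,0,0],[0,0,0]], gripper=[0,0,0])

```text
clock: 3.85
position: [445.4, 255.6, 3.1]
ee_rot: [-0.564, -0.427, 0.425, 0.564]
contact_force: [-2.3, 0.8, 4.0]
gripper_width: 7.0
```

```bash
python3 - <<'E'
from go import *
st()
im=shot("scene"); cv2.imwrite("pics/c1.png",cv2.resize(im["frame"][220:380,380:580,::-1],None,fx=4,fy=3.6,interpolation=cv2.INTER_CUBIC)[:600])
E
```

```text
t 3.85 p [445.4 255.6   3.1] j [ 0.84  0.49 -0.53  0.   -0.55 -1.11] F [-2.3  0.8  4. ] M [ 0.07  0.32 -0.04] w 7.0
[[0.274, 0.001, -0.962], [0.962, 0.001, 0.274], [0.002, -1.0, -0.001]]
```

View pics/c1.png

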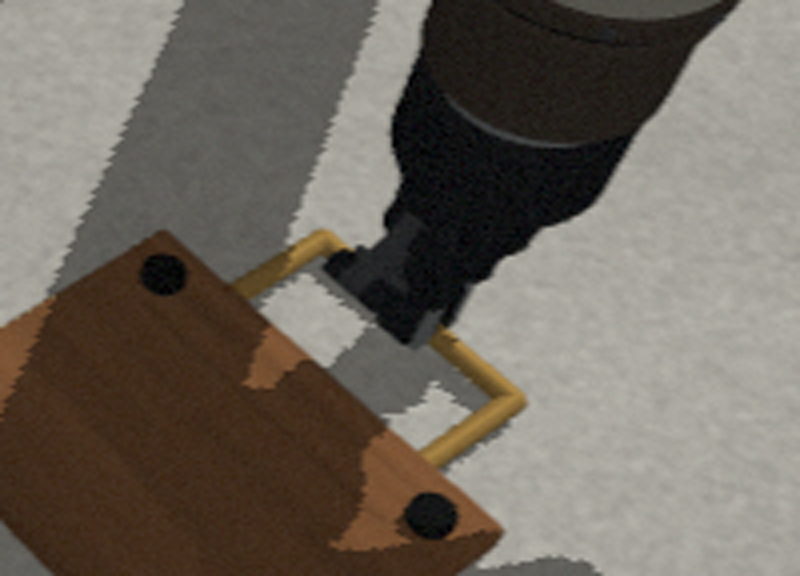

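The fingers hold the bar. I'll lift it a little, following the arc about the far edge.

Emit:
jog_arm(translation=[[0,-0.2,0],[0,-0.4,-0.02],[0,-0.7,-0.06],[0,-1.0,-0.13],[0,-1.3,-0.22],[0,-1.3,-0.22],[0,-1.3,-0.22]], rot=[[0,0,0],[0,0,0],[0,0,0],[0,0,0],[0,0,0],[0,0,0],[0,0,0]], gripper=[0,0,0,0,0,0,0])

```text
clock: 4.6
position: [455.5, 252.1, 68.0]
ee_rot: [-0.564, -0.426, 0.425, 0.565]
contact_force: [-0.5, -0.1, -2.7]
gripper_width: 6.9
```

```bash
python3 - <<'E'
from go import *
st()
im=shot("scene","s2")
E
```

```text
t 4.6 p [455.5 252.1  68. ] j [ 0.82  0.39 -0.46 -0.   -0.72 -1.09] F [-0.5 -0.1 -2.7] M [-0.01  0.26  0.01] w 6.9
[[0.275, 0.001, -0.962], [0.962, 0.001, 0.275], [0.002, -1.0, -0.0]]
```

View pics/s2.png

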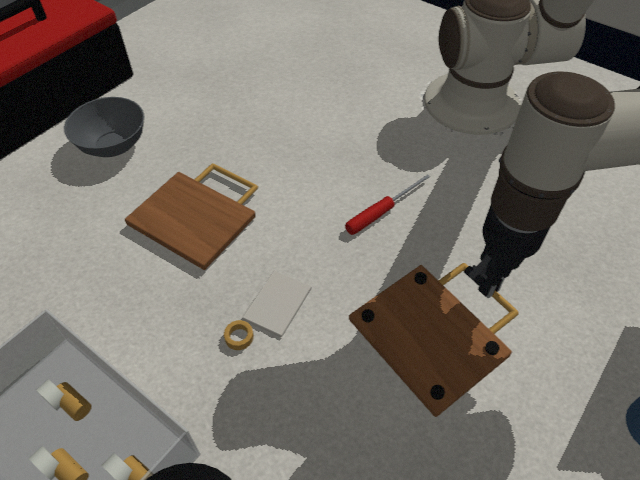

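The board is up, with its feet at px (438, 392), (491, 348), (368, 316) and (421, 278). I'll solve the tilt.

```bash
cat >> go.py <<'E'
def pnp(im,seeds,pts):
    f=im["frame"].astype(float).sum(2); uv=[]
    for u,v in seeds:
        w=f[v-7:v+8,u-7:u+8]; yy,xx=np.nonzero(w<w.min()+35); uv.append((u-7+xx.mean(),v-7+yy.mean()))
    n,rv,tv,_=cv2.solvePnPGeneric(np.array(pts,float),np.array(uv),im["mtx"],None,flags=cv2.SOLVEPNP_IPPE)
    for a,b in zip(rv,tv):
        W=R.from_quat(im["attitude"]); B=W*R.from_rotvec(a.ravel()); print("board",(W.apply(b.ravel())+im["xyz"]).round(0),"x",B.as_matrix()[:,0].round(2),"z",B.as_matrix()[:,2].round(2),"bar",(W.apply(b.ravel())+im["xyz"]+B.apply([-120,0,0])).round(0))
E
python3 - <<'E'
from go import *
pnp(shot("scene"),[(438,392),(368,316),(491,348),(421,278)],[(50,70,13.5),(50,-70,13.5),(-50,70,13.5),(-50,-70,13.5)])
E
```

```text
board [572. 218.  87.] x [-0.61  0.73  0.31] z [ 0.05  0.43 -0.9 ] bar [645. 131.  50.]
board [586. 224.  80.] x [-0.69  0.73 -0.03] z [-0.56 -0.56 -0.62] bar [668. 137.  84.]
```

```bash
python3 - <<'E'
s=open("go.py").read()
s=s[:s.index("def pnp")]+'''def pnp(im,seeds,pts,L=0):
    """bar line known from TCP: fit (bar xyz, yaw, tilt) of board to foot pixels"""
    from scipy.optimize import least_squares
    f=im["frame"].astype(float).sum(2); uv=[]
    for u,v in seeds:
        w=f[v-6:v+7,u-6:u+7]; yy,xx=np.nonzero(w<w.min()+35); uv.append((u-6+xx.mean(),v-6+yy.mean()))
    uv=np.array(uv); print(uv.round(1).tolist())
    p,_,_=tool(); W=R.from_quat(im["attitude"])
    def board(q): return R.from_euler('z',q[3],degrees=True)*R.from_euler('y',q[4],degrees=True)*R.from_euler('x',q[5],degrees=True)
    def res(q):
        X=q[:3]+board(q).apply(np.array(pts)+[120,0,0]); c=W.inv().apply(X-im["xyz"])@im["mtx"].T
        return np.r_[(c[:,:2]/c[:,2:]-uv).ravel(),(q[:3]-p-[0,0,5])/3,q[5]/3]
    for t0 in(0,45,90):
        o=least_squares(res,[*p,-16,t0,0]); print("bar",o.x[:3].round(1),"yaw,tilt,roll",o.x[3:].round(1),"cost",round(o.cost,2),"centre",(o.x[:3]+board(o.x).apply([120,0,0])).round(1),"far edge z",(o.x[:3]+board(o.x).apply([190,0,0])).round(1))
'''
open("go.py","w").write(s)
from go import *
pnp(shot("scene"),[(438,392),(368,316),(491,348),(421,278)],[(50,70,13.5),(50,-70,13.5),(-50,70,13.5),(-50,-70,13.5)])
E
```

```text
[[437.1, 391.8], [367.6, 315.8], [490.8, 351.4], [420.5, 278.4]]
bar [458.1 253.2  68.6] yaw,tilt,roll [-16.5   2.6  -1. ] cost 4.58 centre [573.1 219.2  63. ] far edge z [640.1 199.3  59.8]
bar [458.1 253.2  68.6] yaw,tilt,roll [-16.5   2.7  -1. ] cost 4.58 centre [573.1 219.2  63. ] far edge z [640.1 199.3  59.8]
bar [458.1 253.2  68.6] yaw,tilt,roll [-16.5   2.6  -1. ] cost 4.58 centre [573.1 219.2  63. ] far edge z [640.1 199.3  59.8]
```

The grip holds firmly, with only 2.6° of droop. I'll lower the board close to the table and ease the grip until it pivots.

Emit:
jog_arm(translation=[[0,0.4,0],[0,0.8,0],[0,0.8,0],[0,0.8,0],[0,0.8,0]], rot=[[0,0,0],[0,0,0],[0,0,0],[0,0,0],[0,0,0]], gripper=[0,0,0,0.07,0.07])

```text
clock: 5.25
position: [455.6, 252.4, 27.8]
ee_rot: [-0.564, -0.426, 0.426, 0.564]
contact_force: [0.1, 0.3, -1.9]
gripper_width: 7.3
```

```bash
python3 - <<'E'
from go import *
st()
E
```

```text
t 5.25 p [455.6 252.4  27.8] j [ 0.82  0.46 -0.49 -0.   -0.62 -1.09] F [ 0.1  0.3 -1.9] M [0.08 0.19 0.03] w 7.3
[[0.274, 0.001, -0.962], [0.962, 0.001, 0.274], [0.001, -1.0, -0.0]]
```

Emit:
jog_arm(translation=[[0,0,0],[0,0,0]], rot=[[0,0,0],[0,0,0]], gripper=[0.085,0.085])

```text
clock: 5.45
position: [456.1, 252.8, 28.7]
ee_rot: [-0.564, -0.427, 0.425, 0.564]
contact_force: [0.1, 0.7, -0.9]
gripper_width: 7.8
```

```bash
python3 - <<'E'
from go import *
st()
E
```

```text
t 5.45 p [456.1 252.8  28.7] j [ 0.82  0.45 -0.49  0.   -0.62 -1.09] F [ 0.1  0.7 -0.9] M [0.1  0.16 0.02] w 7.8
[[0.273, 0.002, -0.962], [0.962, 0.002, 0.273], [0.002, -1.0, -0.001]]
```

Emit:
jog_arm(translation=[[0,-0.2,-0.03],[0,-0.4,-0.06],[0,-0.6,-0.1],[0,-0.8,-0.15],[0,-1.0,-0.22],[0,-1.2,-0.28],[0,-1.2,-0.28],[0,-1.2,-0.28]], rot=[[0,0,0],[0,0,0],[0,0,0],[0,0,0],[0,0,0],[0,0,0],[0,0,0],[0,0,0]], gripper=[0.085,0.085,0.085,0.085,0.085,0.085,0.085,0.085])

```text
clock: 6.25
position: [469.4, 248.8, 88.8]
ee_rot: [-0.564, -0.427, 0.425, 0.565]
contact_force: [-0.6, 0.5, -3.8]
gripper_width: 7.3
```

```bash
python3 - <<'E'
from go import *
st()
im=shot("scene","s3")
E
```

```text
t 6.25 p [469.4 248.8  88.8] j [ 0.79  0.38 -0.41 -0.   -0.78 -1.07] F [-0.6  0.5 -3.8] M [0.02 0.24 0.03] w 7.3
[[0.274, 0.002, -0.962], [0.962, 0.002, 0.274], [0.003, -1.0, -0.001]]
```

View pics/s3.png

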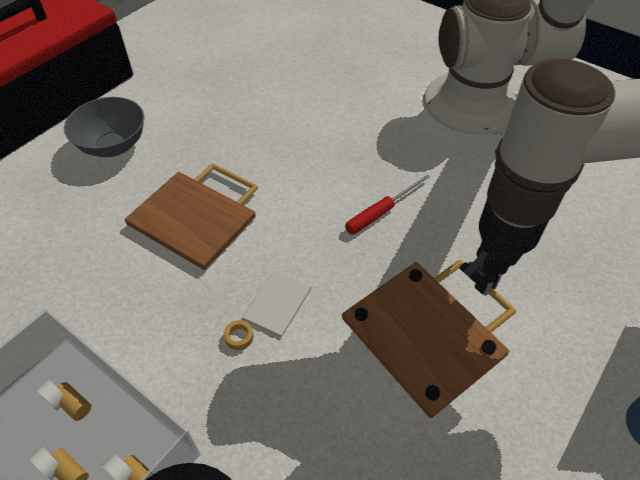

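The board is in the air, with its feet at px (433, 392), (361, 314), (489, 346) and (416, 275). I'll solve the tilt again.

```bash
python3 - <<'E'
from go import *
pnp(shot("scene"),[(433,392),(361,314),(489,346),(416,275)],[(50,70,13.5),(50,-70,13.5),(-50,70,13.5),(-50,-70,13.5)])
E
```

```text
[[432.2, 391.9], [361.0, 313.6], [488.6, 349.7], [415.8, 275.2]]
bar [471.8 250.2  90.3] yaw,tilt,roll [-16.4   2.6  -0.7] cost 3.26 centre [586.8 216.3  84.9] far edge z [653.8 196.6  81.7]
bar [471.8 250.2  90.3] yaw,tilt,roll [-16.4   2.6  -0.7] cost 3.26 centre [586.8 216.3  84.9] far edge z [653.8 196.6  81.7]
bar [471.8 250.2  90.3] yaw,tilt,roll [-16.4   2.6  -0.7] cost 3.26 centre [586.8 216.3  84.9] far edge z [653.8 196.6  81.7]
```

Emit:
jog_arm(translation=[[0,0,0],[0,0,0]], rot=[[0,0,0],[0,0,0]], gripper=[0.1,0.1])

```text
clock: 6.55
position: [468.8, 248.4, 87.7]
ee_rot: [-0.564, -0.426, 0.426, 0.564]
contact_force: [1.1, -0.6, -2.5]
gripper_width: 8.6
```

```bash
python3 - <<'E'
from go import *
st()
E
```

```text
t 6.55 p [468.8 248.4  87.7] j [ 0.79  0.38 -0.41 -0.   -0.78 -1.07] F [ 1.1 -0.6 -2.5] M [ 0.01 -0.01 -0.08] w 8.6
[[0.273, 0.0, -0.962], [0.962, 0.0, 0.273], [0.0, -1.0, -0.0]]
```

The moment is gone but the weight is still held, so the board is pivoting. I'll look.

```bash
python3 - <<'E'
from go import *
st(); im=shot("scene","s4")
E
```

```text
t 6.55 p [468.8 248.4  87.7] j [ 0.79  0.38 -0.41 -0.   -0.78 -1.07] F [ 1.1 -0.6 -2.5] M [ 0.01 -0.01 -0.08] w 8.6
[[0.273, 0.0, -0.962], [0.962, 0.0, 0.273], [0.0, -1.0, -0.0]]
```

View pics/s4.png

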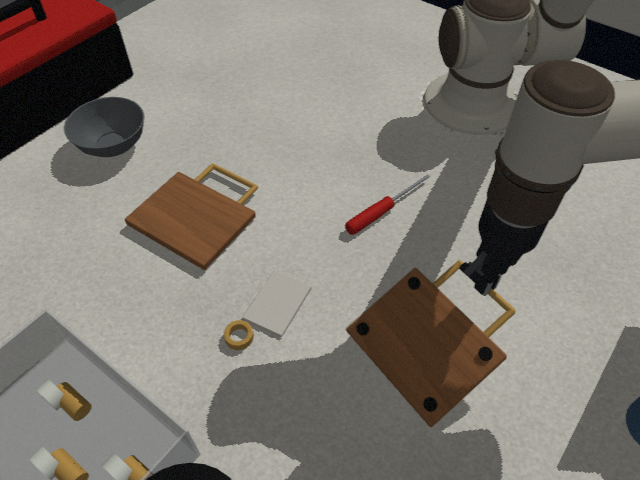

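The board droops while the bar stays held; the near feet are at px (414, 284) and (485, 354). I'll lift gently with this loose grip, then tighten.

Emit:
jog_arm(translation=[[0,-0.1,0],[0,-0.3,0],[0,-0.5,0],[0,-0.75,0],[0,-1.0,0],[0,-1.25,0],[0,-1.5,0],[0,-1.75,0],[0,-2.0,0],[0,-2.25,0],[0,-2.5,0],[0,-2.7,0],[0,-2.8,0],[0,-2.8,0],[0,-2.8,0]], rot=[[0,0,0],[0,0,0],[0,0,0],[0,0,0],[0,0,0],[0,0,0],[0,0,0],[0,0,0],[0,0,0],[0,0,0],[0,0,0],[0,0,0],[0,0,0],[0,0,0],[0,0,0]], gripper=[0.1,0.1,0.1,0.1,0.1,0.1,0.1,0.1,0.1,0.1,0.1,0.1,0.1,0.1,0.1])

```text
clock: 8.1
position: [468.4, 248.2, 227.3]
ee_rot: [-0.564, -0.426, 0.426, 0.564]
contact_force: [0.6, 0.1, -0.0]
gripper_width: 8.5
```

```bash
python3 - <<'E'
from go import *
st(); im=shot("scene","s5")
E
```

```text
t 8.1 p [468.4 248.2 227.3] j [ 0.79  0.23 -0.23 -0.   -1.11 -1.07] F [ 0.6  0.1 -0. ] M [-0.01  0.    0.01] w 8.5
[[0.274, -0.001, -0.962], [0.962, 0.0, 0.274], [-0.0, -1.0, 0.001]]
```

View pics/s5.png

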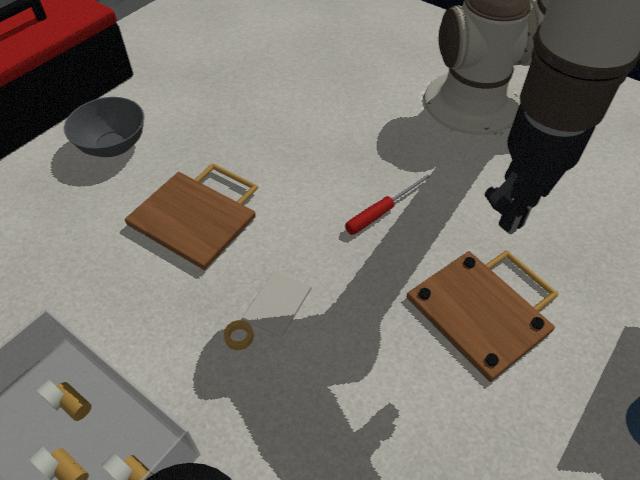

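The bar slipped out at that opening. The board fell back on the table, feet still up, with its feet at px (492, 360), (424, 294), (538, 323) and (469, 263), shifted towards the robot. I'll relocate it and regrip with a firmer "loose" setting.

```bash
python3 - <<'E'
from go import *
def feet(c,seeds):
    im=shot(c); f=im["frame"].astype(float).sum(2); P=[]
    for u,v in seeds:
        w=f[v-7:v+8,u-7:u+8]; yy,xx=np.nonzero(w<w.min()+35); P.append(ray(im,(u-7+xx.mean(),v-7+yy.mean()),21.5)[:2])
    P=np.array(P); x=P[0]+P[1]-P[2]-P[3]; yaw=np.degrees(np.arctan2(x[1],x[0])); c0=P.mean(0); u=x/np.hypot(*x)
    print(c,P.round(0).tolist(),"c",c0.round(1),"yaw",yaw.round(1),"len",np.hypot(*x).round(0)/2,"handle",(c0-120*u).round(1)); return c0-120*u,yaw
h,y=feet("scene",[(492,360),(424,294),(538,323),(469,263)])
units([*h,90],tilt(0,y)); im=shot("top","t2")
E
```

```text
scene [[529.0, 307.0], [492.0, 173.0], [435.0, 333.0], [396.0, 200.0]] c [462.8 253.3] yaw -15.4 len 98.5 handle [347.1 285.1]
units [0.049 2.744 2.534] [-0.01 -0.06 -0.01]
```

View pics/t2.png

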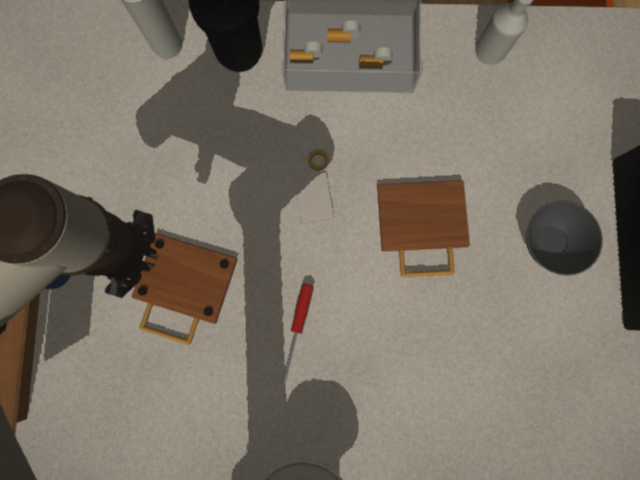

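The top view agrees: the board is flat with its feet up, the handle bar is around px (168, 328), and the other board hasn't moved. I'll move above the bar.

Emit:
jog_arm(translation=[[0.05,0.8,2.57],[0.05,1.5,2.57],[0.05,2.2,2.57],[0.05,2.74,2.57],[0.05,2.74,2.57],[0.05,2.74,2.57],[0.05,2.74,2.57]], rot=[[0,-0.06,0],[0,-0.06,0],[0,-0.06,0],[0,-0.06,0],[0,-0.06,0],[0,-0.06,0],[0,-0.06,0]], gripper=[0.5,0.5,0.5,0.5,0.5,0.5,0.5])

```text
clock: 8.95
position: [347.0, 287.2, 91.9]
ee_rot: [-0.562, -0.429, 0.428, 0.563]
contact_force: [-0.3, -0.2, 0.4]
gripper_width: 42.6
```

```bash
python3 - <<'E'
from go import *
st(); units([345.3,284.4,1.0],tilt(0,-15.5))
E
```

```text
t 8.95 p [347.  287.2  91.9] j [ 1.05  0.26 -0.6   0.   -0.72 -1.32] F [-0.3 -0.2  0.4] M [ 0.02  0.02 -0.01] w 42.6
[[0.265, 0.001, -0.964], [0.964, 0.002, 0.265], [0.003, -1.0, -0.001]]
units [-0.067  1.817  0.019] [0.01 0.01 0.02]
```

Emit:
jog_arm(translation=[[-0.05,0.6,0.02],[-0.05,1.2,0.02],[-0.05,1.6,0.02],[-0.05,1.75,0.02],[-0.05,1.82,0.02],[-0.05,1.82,0.02],[-0.05,1.82,0.02],[-0.05,1.82,0.02],[-0.05,1.82,0.02],[-0.05,1.82,0.02],[-0.05,1.82,0.02],[-0.05,1.82,0.02]], rot=[[0,0,0],[0,0,0],[0,0,0],[0,0,0],[0,0,0],[0,0,0],[0,0,0],[0,0,0],[0,0,0],[0,0,0],[0,0,0],[0,0,0]], gripper=[0.5,0.5,0.5,0.5,0.4,0.3,0.2,0.1,0,0,0,0])

```text
clock: 10.15
position: [345.8, 285.9, 1.2]
ee_rot: [-0.562, -0.43, 0.427, 0.563]
contact_force: [-1.3, 1.4, 4.9]
gripper_width: 6.9
```

```bash
python3 - <<'E'
from go import *
st()
E
```

```text
t 10.15 p [345.8 285.9   1.2] j [ 1.06  0.42 -0.69  0.   -0.46 -1.32] F [-1.3  1.4  4.9] M [ 0.37  0.44 -0.09] w 6.9
[[0.265, 0.002, -0.964], [0.964, 0.004, 0.265], [0.004, -1.0, -0.001]]
```

Emit:
jog_arm(translation=[[0,-0.4,0],[0,-0.9,-0.1],[0,-1.2,-0.5],[0,-1.2,-1.0],[0,-1.2,-1.5],[0,-1.2,-2.0],[0,-1.2,-2.0],[0,-1.2,-2.0],[0,-1.2,-2.0],[0,-1.2,-2.0]], rot=[[0,0,0],[0,0,0],[0,0,0],[0,0,0],[0,0,0],[0,0,0],[0,0,0],[0,0,0],[0,0,0],[0,0,0]], gripper=[0,0,0,0,0,0,0,0,0.09,0.09])

```text
clock: 11.15
position: [441.1, 259.0, 61.0]
ee_rot: [-0.562, -0.43, 0.428, 0.563]
contact_force: [-1.1, 1.5, -2.1]
gripper_width: 7.8
```

```bash
python3 - <<'E'
from go import *
st()
E
```

```text
t 11.15 p [441.1 259.   61. ] j [ 0.85  0.39 -0.49 -0.   -0.69 -1.11] F [-1.1  1.5 -2.1] M [0.04 0.24 0.01] w 7.8
[[0.264, 0.001, -0.964], [0.964, 0.003, 0.264], [0.003, -1.0, -0.0]]
```

Emit:
jog_arm(translation=[[0,0,0],[0,0,0]], rot=[[0,0,0],[0,0,0]], gripper=[0.095,0.095])

```text
clock: 11.35
position: [440.5, 259.2, 61.0]
ee_rot: [-0.561, -0.43, 0.428, 0.563]
contact_force: [0.1, 0.0, -2.1]
gripper_width: 8.2
```

```bash
python3 - <<'E'
from go import *
st()
E
```

```text
t 11.35 p [440.5 259.2  61. ] j [ 0.85  0.39 -0.49 -0.   -0.69 -1.11] F [ 0.1  0.  -2.1] M [0.09 0.22 0.01] w 8.2
[[0.263, 0.001, -0.965], [0.965, 0.003, 0.263], [0.003, -1.0, -0.0]]
```

```bash
cat >> go.py <<'E'
FEET=np.array([(sx*50,sy*70,13.5) for sx in(1,-1) for sy in(1,-1)],float)
def findtilt(yaw,lo=-10,hi=100,dz=6,cams=("scene","top")):
    """grid search of board tilt: dark discs at the predicted feet, brighter wood round them"""
    from itertools import product
    p,_,_=tool(); best=[]
    ims=[(im,cv2.GaussianBlur(im["frame"],(5,5),0).astype(float).sum(2)) for im in map(shot,cams)]
    for t,off,dzz,dy in product(np.arange(lo,hi,2.),(-10,-5,0,5,10,15,20),(dz-6,dz,dz+5),(-2,0,2)):
        B=R.from_euler('z',yaw+dy,degrees=True)*R.from_euler('y',t,degrees=True); bar=p+[0,0,dzz]+B.apply([0,off,0]); sc=0;n=0
        ring=[(16*np.cos(a),16*np.sin(a),-5.5) for a in np.arange(8)*np.pi/4]
        for im,f in ims:
            W=R.from_quat(im["attitude"])
            if (W.apply([0,0,1])@B.apply([0,0,1]))>-0.15: continue
            for F in FEET:
                X=bar+B.apply(np.vstack([F,F+ring])+[120,0,0]); c=W.inv().apply(X-im["xyz"])@im["mtx"].T; uv=np.rint(c[:,:2]/c[:,2:]).astype(int)
                if (uv<0).any() or (uv[:,0]>639).any() or (uv[:,1]>479).any(): continue
                v=f[uv[:,1],uv[:,0]]; sc+=min(np.median(v[1:])-v[0],90); n+=1
        if n: best.append((sc/n,t,off,dzz,dy,n))
    best.sort(reverse=True); print("score,tilt,off,dz,dyaw,n",[tuple(np.round(b,1)) for b in best[:4]])
E
python3 - <<'E'
from go import *
findtilt(-15.5,cams=("scene",))
E
```

```text
score,tilt,off,dz,dyaw,n [(np.float64(90.0), np.float64(12.0), np.float64(0.0), np.float64(11.0), np.float64(-2.0), np.float64(4.0)), (np.float64(90.0), np.float64(12.0), np.float64(-10.0), np.float64(11.0), np.float64(0.0), np.float64(4.0)), (np.float64(90.0), np.float64(10.0), np.float64(0.0), np.float64(11.0), np.float64(0.0), np.float64(4.0)), (np.float64(90.0), np.float64(10.0), np.float64(0.0), np.float64(11.0), np.float64(-2.0), np.float64(4.0))]
```

The board is slipping gradually, with tilt now about 11°. I'll keep 0.096 while rising slowly.

Emit:
jog_arm(translation=[[0,-0.2,0],[0,-0.4,0],[0,-0.6,0],[0,-0.8,0],[0,-0.8,0],[0,-0.8,0]], rot=[[0,0,0],[0,0,0],[0,0,0],[0,0,0],[0,0,0],[0,0,0]], gripper=[0.096,0.096,0.096,0.096,0.096,0.0])

```text
clock: 12.0
position: [440.7, 259.3, 101.6]
ee_rot: [-0.561, -0.43, 0.428, 0.563]
contact_force: [-0.6, 0.9, -0.8]
gripper_width: 6.8
```

```bash
sed -i 's/v\[0\],90)/v[0],160)/' go.py; python3 - <<'E'
from go import *
st(); findtilt(-15.5,cams=("scene",))
E
```

```text
t 12.0 p [440.7 259.3 101.6] j [ 0.85  0.33 -0.44 -0.   -0.79 -1.11] F [-0.6  0.9 -0.8] M [0.21 0.34 0.05] w 6.8
[[0.264, 0.002, -0.965], [0.965, 0.004, 0.264], [0.004, -1.0, -0.001]]
score,tilt,off,dz,dyaw,n [(np.float64(134.4), np.float64(38.0), np.float64(-5.0), np.float64(11.0), np.float64(0.0), np.float64(4.0)), (np.float64(134.1), np.float64(26.0), np.float64(-5.0), np.float64(6.0), np.float64(2.0), np.float64(4.0)), (np.float64(133.8), np.float64(36.0), np.float64(-5.0), np.float64(11.0), np.float64(0.0), np.float64(4.0)), (np.float64(133.8), np.float64(34.0), np.float64(-5.0), np.float64(11.0), np.float64(0.0), np.float64(4.0))]
```

Tilt is now about 34° with the edge resting on the table. I'll do the same again.

Emit:
jog_arm(translation=[[0,-0.3,0],[0,-0.6,0],[0,-0.8,0],[0,-0.8,0],[0,-0.8,0],[0,-0.8,0],[0,-0.8,0],[0,-0.8,0]], rot=[[0,0,0],[0,0,0],[0,0,0],[0,0,0],[0,0,0],[0,0,0],[0,0,0],[0,0,0]], gripper=[0,0,0.096,0.096,0.096,0.096,0,0])

```text
clock: 12.85
position: [440.3, 258.8, 140.7]
ee_rot: [-0.561, -0.43, 0.428, 0.563]
contact_force: [0.1, 0.4, -2.5]
gripper_width: 7.0
```

```bash
python3 - <<'E'
from go import *
st(); findtilt(-15.5,cams=("scene",))
E
```

```text
t 12.85 p [440.3 258.8 140.7] j [ 0.85  0.28 -0.4  -0.   -0.89 -1.11] F [ 0.1  0.4 -2.5] M [0.04 0.18 0.  ] w 7.0
[[0.264, 0.0, -0.965], [0.965, 0.003, 0.264], [0.003, -1.0, 0.0]]
score,tilt,off,dz,dyaw,n [(np.float64(130.0), np.float64(36.0), np.float64(-10.0), np.float64(6.0), np.float64(2.0), np.float64(4.0)), (np.float64(130.0), np.float64(30.0), np.float64(-5.0), np.float64(6.0), np.float64(2.0), np.float64(4.0)), (np.float64(129.9), np.float64(34.0), np.float64(0.0), np.float64(0.0), np.float64(-2.0), np.float64(4.0)), (np.float64(129.9), np.float64(32.0), np.float64(0.0), np.float64(0.0), np.float64(-2.0), np.float64(4.0))]
```

Emit:
jog_arm(translation=[[0,0,0],[0,0,0],[0,0,0],[0,0,0],[0,0,0]], rot=[[0,0,0],[0,0,0],[0,0,0],[0,0,0],[0,0,0]], gripper=[0.098,0.098,0.098,0,0])

```text
clock: 13.4
position: [440.3, 258.9, 140.9]
ee_rot: [-0.561, -0.43, 0.428, 0.563]
contact_force: [0.1, -1.0, -2.2]
gripper_width: 7.3
```

```bash
python3 - <<'E'
from go import *
st(); findtilt(-15.5,cams=("scene",))
E
```

```text
t 13.4 p [440.3 258.9 140.9] j [ 0.85  0.28 -0.4  -0.   -0.89 -1.11] F [ 0.1 -1.  -2.2] M [ 0.04  0.23 -0.07] w 7.3
[[0.264, 0.001, -0.965], [0.965, 0.003, 0.264], [0.003, -1.0, 0.0]]
score,tilt,off,dz,dyaw,n [(np.float64(130.2), np.float64(26.0), np.float64(-5.0), np.float64(0.0), np.float64(2.0), np.float64(4.0)), (np.float64(129.6), np.float64(26.0), np.float64(-5.0), np.float64(6.0), np.float64(2.0), np.float64(4.0)), (np.float64(129.5), np.float64(24.0), np.float64(0.0), np.float64(0.0), np.float64(2.0), np.float64(4.0)), (np.float64(129.4), np.float64(26.0), np.float64(0.0), np.float64(0.0), np.float64(0.0), np.float64(4.0))]
```

```bash
python3 - <<'E'
s=open("go.py").read()
s=s.replace('''for b in best[:4]])
''','''for b in best[:2]])
    _,t,off,dzz,dy,_=best[0]; B=R.from_euler('z',yaw+dy,degrees=True)*R.from_euler('y',t,degrees=True)
    im,f=ims[0]; c=R.from_quat(im["attitude"]).inv().apply(p+[0,0,dzz]+B.apply([0,off,0])+B.apply(FEET+[120,0,0])-im["xyz"])@im["mtx"].T
    pnp(im,np.rint(c[:,:2]/c[:,2:]).astype(int),FEET)
''').replace("(q[:3]-p-[0,0,5])/3,q[5]/3","(q[:3]-p-[0,0,5])/8,q[5]").replace("for t0 in(0,45,90)","for t0 in(20,60)").replace("w<w.min()+35","w<w.min()+45")
open("go.py","w").write(s)
from go import *
findtilt(-15.5,cams=("scene",))
E
```

```text
score,tilt,off,dz,dyaw,n [(np.float64(132.9), np.float64(22.0), np.float64(-5.0), np.float64(0.0), np.float64(2.0), np.float64(4.0)), (np.float64(130.8), np.float64(28.0), np.float64(-5.0), np.float64(6.0), np.float64(2.0), np.float64(4.0))]
[[457.9, 378.6], [385.9, 306.3], [511.2, 324.0], [435.0, 255.6]]
bar [439.2 255.6 143.2] yaw,tilt,roll [-14.8  30.6   0.1] cost 0.39 centre [539.  229.2  82.1] far edge z [597.3 213.8  46.5]
bar [439.2 255.6 143.2] yaw,tilt,roll [-14.8  30.6   0.1] cost 0.39 centre [539.  229.2  82.1] far edge z [597.3 213.8  46.5]
```

The fit is good (cost 0.39): tilt 30.6°, but the bar is now close to the fingertips. From here I'll grip firmly and tilt the tool back towards the robot, so the lower finger carries the bar.

Emit:
jog_arm(translation=[[0,-0.3,-0.2],[0,-0.7,-0.5],[0,-1.1,-0.8],[0,-1.5,-1.1],[0,-1.8,-1.1],[0,-1.9,-1.1],[0,-1.9,-1.1],[0,-1.9,-1.1],[0,-1.9,-1.1],[0,-1.9,-1.1],[0,-1.9,-1.1],[0,-1.9,-1.1],[0,-1.9,-1.1],[0,-1.9,-1.1]], rot=[[0,0,0],[0.3,0,0],[0.9,0,0],[1.5,0,0],[2.2,0,0],[2.9,0,0],[3.6,0,0],[4.3,0,0],[5.0,0,0],[5.7,0,0],[6.4,0,0],[7.0,0,0],[7.5,0,0],[7.5,0,0]], gripper=[0,0,0,0,0,0,0,0,0,0,0,0,0,0])

```text
clock: 14.9
position: [494.2, 243.6, 232.8]
ee_rot: [-0.205, -0.156, 0.585, 0.769]
contact_force: [-0.7, 0.7, -3.0]
gripper_width: 7.1
```

```bash
python3 - <<'E'
from go import *
st(); im=shot("scene","s6")
E
```

```text
t 14.9 p [494.2 243.6 232.8] j [ 0.39  0.72  0.46 -0.68 -2.13 -0.78] F [-0.7  0.7 -3. ] M [-0.65 -2.32  0.08] w 7.1
[[0.266, -0.836, -0.479], [0.964, 0.231, 0.132], [0.0, -0.497, 0.868]]
```

View pics/s6.png

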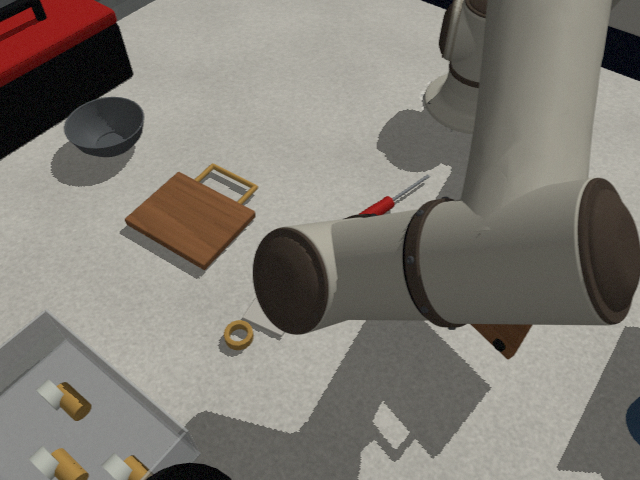

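The tool is tilted 60° with the board hanging about vertical under it; the wrist load of 3 N shows it is held. I'll tilt further, so the board leans past vertical.

Emit:
jog_arm(translation=[[0,0,0],[0,0,0],[0,0,0],[0,0,0],[0,0,0],[0,0,0]], rot=[[0.7,0,0],[1.4,0,0],[2.1,0,0],[2.7,0,0],[3.2,0,0],[3.2,0,0]], gripper=[0,0,0,0,0,0])

```text
clock: 15.55
position: [494.0, 243.8, 232.5]
ee_rot: [-0.031, -0.023, 0.605, 0.795]
contact_force: [0.1, 0.5, -2.2]
gripper_width: 7.3
```

```bash
python3 - <<'E'
from go import *
st(); im=shot("top","t3"); shot("scene","s7")
E
```

```text
t 15.55 p [494.  243.8 232.5] j [ 0.31  0.88  0.56 -1.02 -2.44 -0.94] F [ 0.1  0.5 -2.2] M [-0.71 -2.74 -0.03] w 7.3
[[0.266, -0.961, -0.073], [0.964, 0.265, 0.021], [-0.001, -0.076, 0.997]]
```

View pics/t3.png

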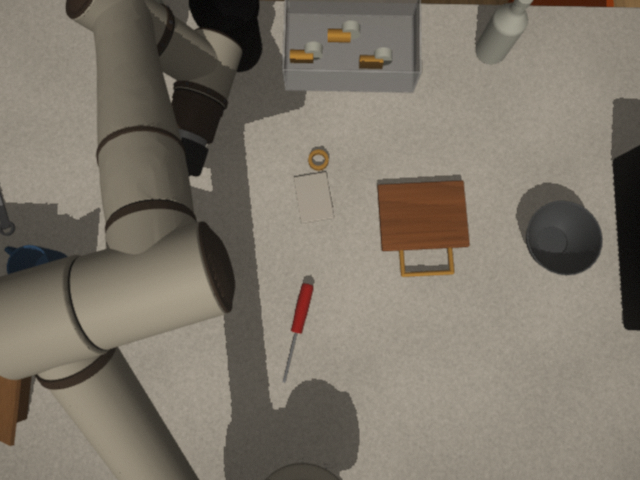

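The arm now points back towards the robot, its wrist near px (215, 50), close to the black cylinder near (235, 40). The other board is undisturbed. I'll check clearances by ray before going on.

```bash
python3 - <<'E'
from go import *
im=optics.get_image("top")
def proj(P): c=im["mtx"]@R.from_quat(im["attitude"]).inv().apply(np.array(P)-im["xyz"]); return (c[:2]/c[2]).round()
print("cyl base low edge",ray(im,(240,70),0).round(),"L/R",ray(im,(215,55),0).round(),ray(im,(262,55),0).round(), "cyl top edge if z=200", ray(im,(192,10),200).round(),ray(im,(258,10),200).round())
p,r,s=tool()
for d in(0,50,100,150,200,250,300): print(d,(p-d*r.as_matrix()[:,1]).round(),proj(p-d*r.as_matrix()[:,1]))
E
```

```text
cyl base low edge [914. 158.   0.] L/R [948. 215.   0.] [951. 111.   0.] cyl top edge if z=200 [923. 213. 200.] [926.  95. 200.]
0 [494. 244. 235.] [151. 243.]
50 [542. 231. 239.] [161. 213.]
100 [590. 218. 243.] [170. 184.]
150 [638. 205. 247.] [180. 154.]
200 [686. 191. 251.] [189. 125.]
250 [734. 178. 255.] [198.  96.]
300 [782. 165. 259.] [207.  68.]
```

Clearance to the cylinder is about 80 mm, which is fine as long as I don't advance. I'll lower until the edge touches, so the table folds the board over.

Emit:
jog_arm(translation=[[0,0.4,-0.3],[0,0.8,-0.7],[0,1.0,-1.0],[0,0.95,-1.2],[0,0.85,-1.4],[0,0.75,-1.6],[0,0.65,-1.8],[0,0.5,-2.0],[0,0.35,-2.2],[0,0.2,-2.4],[0,0.1,-2.6],[0,0.0,-2.75],[0,0,-2.75]], rot=[[0,0,0],[0,0,0],[0,0,0],[0,0,0],[0,0,0],[0,0,0],[0,0,0],[0,0,0],[0,0,0],[0,0,0],[0,0,0],[0,0,0],[0,0,0]], gripper=[0,0,0.09,0.09,0.09,0.09,0.09,0.09,0.09,0.09,0.09,0.09,0.09])

```text
clock: 17.0
position: [505.7, 240.7, 97.7]
ee_rot: [-0.032, -0.025, 0.606, 0.794]
contact_force: [4.2, -1.6, 2.4]
gripper_width: 7.6
```

```bash
python3 - <<'E'
from go import *
st()
im=shot("scene","s8")
E
```

```text
t 17.0 p [505.7 240.7  97.7] j [ 0.33  1.06  0.55 -0.87 -2.32 -0.73] F [ 4.2 -1.6  2.4] M [-0.34 -1.04  0.11] w 7.6
[[0.264, -0.961, -0.079], [0.965, 0.263, 0.02], [0.002, -0.082, 0.997]]
```

View pics/s8.png

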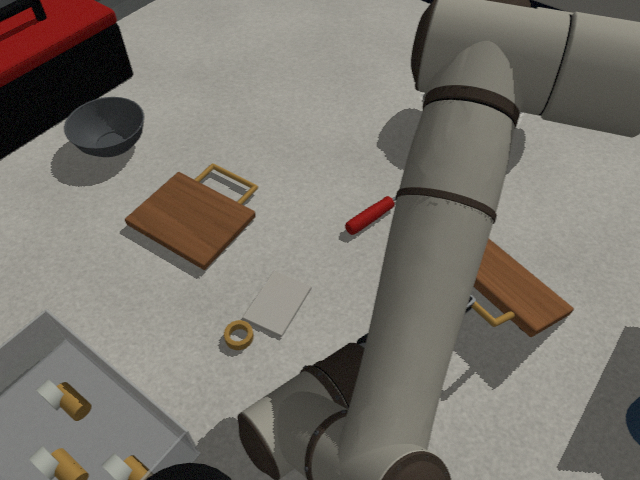

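The bare face of the board is now up (px 525, 285), with the handle pointing away from the robot at (490, 312), and the table supports the board. I'll keep lowering, with the tool turning back to vertical.

Emit:
jog_arm(translation=[[0,0,-0.2],[0,0,-0.4],[0,0,-0.6],[0,0,-0.75],[0,0,-0.9],[0,0,-1.05],[0,0,-1.2],[0,0,-1.3],[0,0,-1.4],[0,0,-1.5],[0,0,-1.55],[0,0,-1.6],[0,0,-1.6]], rot=[[-0.6,0,0],[-1.2,0,0],[-1.9,0,0],[-2.6,0,0],[-3.3,0,0],[-4.0,0,0],[-4.8,0,0],[-5.6,0,0],[-6.4,0,0],[-7.2,0,0],[-8.0,0,0],[-8.8,0,0],[-8.8,0,0]], gripper=[0.094,0.094,0.094,0.094,0.094,0.094,0.094,0.094,0.094,0.094,0.094,0.094,0.094])

```text
clock: 18.35
position: [509.1, 240.3, 19.2]
ee_rot: [-0.483, -0.372, 0.482, 0.629]
contact_force: [-0.3, 0.5, 0.8]
gripper_width: 8.1
```

```bash
python3 - <<'E'
from go import *
p,r=st(); units([p[0],p[1],11],tilt(0,-15.5))
for c in("top","scene"):
    im=shot(c,"z_"+c)
    for t in("board","board_handle"):
        for d in spotter.look_for(c,t)[:3]: print(c,t,round(d["score"],2),(R.from_quat(im["attitude"]).apply(d["centre"])+im["xyz"]).round())
E
```

```text
t 18.35 p [509.1 240.3  19.2] j [ 0.61  0.61 -0.15 -0.24 -0.99 -0.73] F [-0.3  0.5  0.8] M [-0.09 -0.51  0.01] w 8.1
[[0.26, -0.247, -0.934], [0.966, 0.068, 0.251], [0.002, -0.967, 0.256]]
units [-0.     0.159 -0.042] [-1.86  0.06  0.01]
top board 0.82 [394. 264.  21.]
top board_handle 0.81 [395. 264.  18.]
scene board 0.85 [421. 311.  22.]
scene board_handle 0.81 [418. 309.  18.]
```

Nearly flat. I'll finish down to vertical and re-close firmly on the bar, as deep as possible.

Emit:
jog_arm(translation=[[0,0.08,-0.02],[0,0.18,-0.05],[0,0.2,-0.05],[0,0.2,-0.05],[0,0.2,-0.05]], rot=[[-0.9,0,0],[-1.86,0.06,0],[-1.86,0.06,0],[-1.86,0.06,0],[-1.86,0.06,0]], gripper=[0.094,0.094,0.094,0.13,0.3])

```text
clock: 19.15
position: [513.2, 239.3, 7.1]
ee_rot: [-0.564, -0.426, 0.426, 0.565]
contact_force: [0.4, 0.5, 0.6]
gripper_width: 24.4
```

Emit:
jog_arm(translation=[[0,0,0],[0,0.12,0],[0,0.12,0],[0,0.12,0],[0,0.12,0],[0,0.12,0],[0,0.12,0]], rot=[[0,0,0],[0,0,0],[0,0,0],[0,0,0],[0,0,0],[0,0,0],[0,0,0]], gripper=[0.35,0.35,0.2,0,0,0,0])

```text
clock: 19.85
position: [512.9, 239.1, 1.0]
ee_rot: [-0.564, -0.426, 0.426, 0.565]
contact_force: [0.2, -1.1, -0.8]
gripper_width: 7.7
```

```bash
python3 - <<'E'
from go import *
st()
im=shot("scene")
# brown-wood mask outline -> rectangle on plane z=21.5 (top face)
for c in("scene","top"):
    im=shot(c); h=cv2.cvtColor(im["frame"],cv2.COLOR_RGB2HSV); m=((h[:,:,0]<14)&(h[:,:,1]>90)&(h[:,:,2]>40)).astype(np.uint8)
    m=cv2.morphologyEx(m,cv2.MORPH_OPEN,np.ones((5,5))); n,l,stt,ce=cv2.connectedComponentsWithStats(m)
    for i in range(1,n):
        if stt[i,4]>1000:
            cs=max(cv2.findContours((l==i).astype(np.uint8),cv2.RETR_EXTERNAL,cv2.CHAIN_APPROX_NONE)[0],key=len).reshape(-1,2)
            W=np.array([ray(im,q,21.5)[:2] for q in cs],np.float32); print(c,ce[i].round(),stt[i,4],cv2.minAreaRect(W))
E
```

```text
t 19.85 p [512.9 239.1   1. ] j [ 0.72  0.55 -0.39 -0.   -0.63 -1.  ] F [ 0.2 -1.1 -0.8] M [-0.24 -0.1   0.11] w 7.7
[[0.274, -0.002, -0.962], [0.962, 0.001, 0.274], [0.001, -1.0, 0.002]]
scene [48. 28.] 3882 ((394.610595703125, -938.69287109375), (208.27194213867188, 311.7818908691406), 87.77342987060547)
top [423. 215.] 5798 ((593.4814453125, -235.67233276367188), (139.95126342773438, 179.41163635253906), 4.1288862228393555)
top [173. 308.] 6099 ((395.432861328125, 264.5220947265625), (179.89785766601562, 138.98004150390625), 75.01382446289062)
```

From the top view, the board lies flat with its bare face up: a 180×139 mm rectangle at the expected height. Its centre is (395, 265), and the start was (558, 220). I'll carry it back with a firm grip, turning half a turn so the handle faces the robot again.

Emit:
jog_arm(translation=[[0,-0.3,0],[0,-0.8,0],[0,-1.3,0],[0,-1.4,0.2],[-0.05,-1.4,0.5],[-0.1,-1.4,0.8],[-0.15,-1.4,1.1],[-0.2,-1.4,1.3],[-0.25,-1.4,1.43],[-0.25,-1.4,1.43],[-0.25,-1.4,1.43],[-0.25,-1.4,1.43],[-0.25,-1.4,1.43],[-0.25,-1.4,1.43],[-0.25,-1.4,1.43],[-0.25,-1.4,1.43],[-0.25,-1.4,1.43],[-0.25,-1.4,1.43]], rot=[[0,0,0],[0,0,0],[0,0,0],[0,-0.3,0],[0,-0.9,0],[0,-1.7,0],[0,-2.5,0],[0,-3.4,0],[0,-4.3,0],[0,-5.2,0],[0,-6.1,0],[0,-7.0,0],[0,-7.9,0],[0,-8.8,0],[0,-9.7,0],[0,-10.5,0],[0,-11.0,0],[0,-11.2,0]], gripper=[0,0,0,0,0,0,0,0,0,0,0,0,0,0,0,0,0,0])

```text
clock: 21.8
position: [439.7, 246.5, 70.2]
ee_rot: [0.098, 0.7, -0.7, -0.101]
contact_force: [-0.3, 0.4, -1.1]
gripper_width: 7.5
```

```bash
python3 - <<'E'
from go import *
p,r=st(); units([441,246.5,70],tilt(0,-15.5,-1))
E
```

```text
t 21.8 p [439.7 246.5  70.2] j [ 0.83  0.37 -0.49 -0.   -0.71  0.46] F [-0.3  0.4 -1.1] M [ 0.24  0.01 -0.02] w 7.5
[[-0.96, -0.003, -0.279], [0.279, 0.001, -0.96], [0.003, -1.0, 0.0]]
units [-0.024  0.005 -0.007] [  0.02 -11.33   0.02]
```

Emit:
jog_arm(translation=[[-0.02,0,0],[-0.02,0,0],[-0.02,0,0],[-0.02,0,0],[-0.02,0,0],[-0.02,0,0],[-0.02,0,0],[-0.02,0,0],[-0.02,0,0],[-0.02,0,0],[-0.02,0,0],[-0.02,0,0],[-0.02,0,0],[-0.02,0,0],[-0.02,0,0]], rot=[[0,-0.4,0],[0,-1.1,0],[0,-1.9,0],[0,-2.8,0],[0,-3.7,0],[0,-4.6,0],[0,-5.5,0],[0,-6.4,0],[0,-7.3,0],[0,-8.2,0],[0,-9.1,0],[0,-10.0,0],[0,-10.7,0],[0,-11.2,0],[0,-11.33,0]], gripper=[0,0,0,0,0,0,0,0,0,0,0,0,0,0,0])

```text
clock: 23.3
position: [439.7, 245.7, 69.5]
ee_rot: [-0.429, 0.564, -0.562, 0.427]
contact_force: [-0.4, 0.7, -2.0]
gripper_width: 7.4
```

```bash
cat >> go.py <<'E'
def rect(c="top",z=21.5):
    im=shot(c); h=cv2.cvtColor(im["frame"],cv2.COLOR_RGB2HSV); m=((h[:,:,0]<14)&(h[:,:,1]>90)&(h[:,:,2]>40)).astype(np.uint8)
    m=cv2.morphologyEx(m,cv2.MORPH_OPEN,np.ones((5,5))); n,l,stt,ce=cv2.connectedComponentsWithStats(m)
    for i in range(1,n):
        if stt[i,4]>1000:
            cs=max(cv2.findContours((l==i).astype(np.uint8),cv2.RETR_EXTERNAL,cv2.CHAIN_APPROX_NONE)[0],key=len).reshape(-1,2)
            W=np.array([ray(im,q,z)[:2] for q in cs],np.float32); print(c,ce[i].round(),stt[i,4],np.round(np.hstack(cv2.minAreaRect(W)),1))
E
python3 - <<'E'
from go import *
p,r=st(); units([441,246.5,10],tilt(0,-15.5,-1)); rect(z=75); rect("scene",75)
E
```

```text
t 23.3 p [439.7 245.7  69.5] j [ 0.83  0.37 -0.49 -0.   -0.71  2.04] F [-0.4  0.7 -2. ] M [ 0.05  0.26 -0.05] w 7.4
[[-0.267, -0.005, 0.964], [-0.964, -0.0, -0.267], [0.002, -1.0, -0.004]]
units [-0.024  1.189  0.027] [0.03 0.   0.01]
top [423. 215.] 5792 [ 582.3 -224.6  132.4  169.4    4.2]
top [196. 224.] 6030 [554.9 216.1 183.3 139.   75.3]
scene [50. 31.] 3783 [ 444.8 -802.3  309.6  190.    25.6]
```

The board is held flat at centre (555, 216) with the handle towards the robot. I'll lower it, release and retreat.

Emit:
jog_arm(translation=[[-0.05,0.3,0.04],[-0.09,0.6,0.04],[-0.09,0.85,0.04],[-0.09,1.05,0.04],[-0.09,1.2,0.04],[-0.09,1.3,0.04],[-0.09,1.35,0.04],[-0.09,1.35,0.04],[-0.09,1.35,0.04],[-0.09,1.35,0.04],[-0.09,1.35,0.04],[-0.09,1.35,0.04],[-0.09,1.35,0.04]], rot=[[0,0,0],[0,0,0],[0,0,0],[0,0,0],[0,0,0],[0,0,0],[0,0,0],[0,0,0],[0,0,0],[0,0,0],[0,0,0],[0,0,0],[0,0,0]], gripper=[0,0,0,0,0,0,0,0.09,0.1,0.12,0.3,0.4,0.4])

```text
clock: 24.7
position: [443.2, 249.9, 2.5]
ee_rot: [-0.428, 0.564, -0.562, 0.427]
contact_force: [0.1, 0.5, 0.5]
gripper_width: 34.2
```

Emit:
jog_arm(translation=[[0,-0.1,0],[0,-0.4,0],[0,-1,0],[0,-2,0],[0,-3,0],[0,-3,-1],[0,-3,-2],[0,-3,-2],[0,-3,-2]], rot=[[0,0,0],[0,0,0],[0,0,0],[0,0,0],[0,0,0],[0,0,0],[0,0,0],[0,0,0],[0,0,0]], gripper=[0.4,0.4,0.4,0.4,0.4,0.4,0.4,0.4,0.4])

```text
clock: 25.6
position: [346.7, 277.3, 153.7]
ee_rot: [-0.429, 0.564, -0.561, 0.428]
contact_force: [0.3, 0.3, -0.1]
gripper_width: 34.0
```

```bash
python3 - <<'E'
from go import *
st(); rect()
im=shot("scene")
for c in("scene","top"):
    for t in("board","board_handle","other_board"):
        im=shot(c)
        for d in spotter.look_for(c,t)[:2]: print(c,t,round(d["score"],2),(R.from_quat(im["attitude"]).apply(d["centre"])+im["xyz"]).round())
# dark feet pixels on the board top?
im=shot("top"); sub=im["frame"][170:290,140:265].astype(int).sum(2); print("dark px",(sub<60).sum())
ref=cv2.imread("pics/top0.png")[170:290,140:265].astype(int).sum(2); print("dark px ref",(ref<60).sum())
E
```

```text
t 25.6 p [346.7 277.3 153.7] j [ 1.04  0.16 -0.53 -0.   -0.89  1.83] F [ 0.3  0.3 -0.1] M [ 0.02 -0.    0.02] w 34.0
[[-0.266, -0.002, 0.964], [-0.964, 0.002, -0.266], [-0.001, -1.0, -0.003]]
top [423. 215.] 5801 [ 593.4 -235.7  140.1  179.4    4.1]
top [202. 229.] 5487 [557.6 217.4 179.9 138.8  74.6]
scene board 0.89 [564. 234.  22.]
scene board_handle 0.91 [564. 230.  22.]
scene other_board 0.71 [ 597. -225.   18.]
top board_handle 0.69 [555. 221.  20.]
top other_board 0.88 [ 592. -238.   21.]
dark px 0
dark px ref 77
```

```bash
python3 - <<'E'
from bench import job_done
print(job_done())
E
```

```text
the job is handed in; nothing more can be done
None
```

The upside-down board is now turned over, and the job was handed in at about 26 s of the 54 s limit. `job_done()` gives no verdict, so what follows is from my own measurements.

**How it was done:** I gripped the handle bar, let the board droop about 30°, then tilted the tool back until the board leaned past vertical. I folded it down against the worktop, then lifted it level, turned it half a turn and set it down with the handle towards the robot again.

**One slip:** on the first try I loosened the grip too much while lifting. The bar slid out and the board fell back onto the worktop, feet still up, about 100 mm closer to the robot. I gripped it again and carried on.

**Last checks:**
- **Position:** the board's centre is at about (558, 217); it started at (558, 220). Its angle is within about 1° of where it was.
- **Flat, bare face up:** from above, its outline is 180 × 139 mm at the height it should have standing on its feet, and no black feet show. I judged this from measurements rather than by eye, because I had already viewed my 12 pictures.
- **Other board:** it measured the same at 19.9 s and at the end, and it looked unmoved in the pictures before that. I did not take the same measurement at the start.
- **Arm:** it is clear of everything, with the force reading near zero.
- **Small disagreement:** the "scene" camera's network put the board about 9–13 mm further left than the "top" camera did. It showed a similar offset for the other board and at the start, so I relied on the top view.

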